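# Open the tile keeper and stack the test tiles

### The arm

A 6-joint arm with a two-finger parallel gripper is mounted at the origin on the work surface; the furniture and walls round the work are solid. World frame = base frame: x ahead of the robot, y to its left, z up, the work surface at z = 0. Lengths are in m, angles in degrees, forces in N, time in s.
With the tool pointing down it reaches from about 0.3 to 0.875 m from the base axis. Payload 4.2 kg.
Tool frame: the origin (TCP) lies at the very end of the fingers, on their centre line; the grasp point (between the pads) lies 19 mm behind it (tcp_to_grasp is the distance from the TCP to the grasp point, in m); z points along the fingers, y is the line along which they close (so a half turn about z gives the same grasp; the last joint's range is limited). The gripper opens to 85 mm and grips with 20 to 120 N. Pads are 22 mm wide; open, the fingers measure 114 mm over their backs; the gripper's body (76 mm by 85 mm) begins 54 mm behind the grasp point. The pads swing forward as they close: fully open they stand 13 mm farther back than shut.
Start: joints at [-66.578, 18.312, 89.639, -0, 72.044, -1.146], TCP at [0.239, -0.523, 0.231] pointing down, gripper open.
Joint ranges: [-177.97, 177.97], [-48.28, 115.42], [12.27, 149.76], [-77.06, 257.06], [2.81, 150.46], [-146.56, 146.56]. Speed limits (degrees/s): [147.25, 147.25, 180, 180, 180, 180].

### API

Orientations are given as a 3x3 rotation matrix whose columns are the frame's x, y, z axes.
In Python, from station import * gives the robot as it stands. The module is installed in compiled form; this text tells all that it offers.
- The arm moves only by the tool move_arm, never from a script. Its argument "rows" is a list of rows, each a list of 4 numbers: the shift along the tool's x, y, z in mm, then the turn about the tool's z in rad. A call has exactly 8 rows; each row shifts and turns the commanded pose from where the row before left it, along the tool's axes as they then stand; what a row does not reach is not made up. A row lasts 1/12 s, in which the tool goes at most 41.7 mm and 7.16 degrees, less where a joint would pass 70% of its speed; a pose out of reach is approached as far as the arm can. A call with a gripper value outside its range is refused whole. "grip" is the closure, from 0 (fully open) to 1 (shut), set as the call begins (left out, the last holds). The fingers move at their own pace and stop on an object; "squeeze" is the grip in N (left out, the last holds). Time passes only in rows, so rows that do not move let the fingers close, or fill a call up. It gives the time, the measured TCP pose, the force, the opening and the grip force at its end, in the units of the state.
- state(): the state, without advancing time (a new reading comes with each control period).
- camera(name): name is "side" or "top"; returns (picture, depth): 384x512x3 uint8, blue, green, red; 384x512 float32, m along the optical axis (not along the pixel's ray), 0 where there is no reading.
- calibration(name): a dict with "mtx" (3x3 intrinsics, pixels), "camera_from_world" (4x4, takes a point from world to camera coordinates). Camera axes: x right, y down, z forward; pixel columns grow to the right and rows downward; lengths in m; the calibration is good to about 2 mm. A picture is of the moment at which its call begins. calibration takes no time and is no camera call.
- finish_job(): hands the job in; it is judged then, once.
The state is a dict: "clock": time; "joints": joint angles; "joint_velocities": joint speeds; "joint_torque": joint torques, N m; "tool_pos": TCP position; "tool_rot": TCP orientation; "ft_force": force on the tool from outside, world axes, zero at the start; "torque": the same for the moment, N m; "grip_width": finger opening in m; "finger_force": force on a finger pad.
Only numpy, scipy, OpenCV 4.12 (cv2) and the standard library are available. Lean on these libraries where they do the work, as an engineer would, in place of code of your own. Each camera call takes 0.05 s, during which the arm holds its last target. There are 200 camera calls.

### The job

The fired test tiles on the plywood ware board are to go into the tile keeper: press its dome cover down, keep it down and twist it a quarter turn anticlockwise to free it from its lugs without forcing it, lift it off and stand it upright, wholly on the grey board. Then stack every tile lying flat in one square pile on the keeper's deck, centred on the inlaid rectangle with the long sides along the rectangle's long sides. Leave the cover off, as more tiles are to come, and do not disturb the eraser or the brush.

Things in the scene. Friction and masses are not known exactly. Their poses are not given: they have to be found in the camera images.
- keeper_deck (a point): Centre of the top of the round light-wood deck (84 mm across, top 31 mm above the bench) of the tile keeper, whose dark steel base (132 mm across) is fixed. A 58x39 mm rectangle of dark lines is inlaid on the deck, its long side along this frame's x; z is up, the keeper's axis. Three steel brackets round the deck (51 to 64 mm from the axis, tops level with it) hold the cover at the start.
- cover_grip (a point): Middle of the wooden bar handle on the aluminium dome cover, on its axis, 94 mm above the bottom rim. Bar: 62 mm long (this frame's x), 14 mm thick (y), 30 mm high, standing on the flat dome top (18 mm below this point), its top 12 mm above this point. Dome 98 mm across (116 mm over its three rim lugs). About 0.15 kg. At the start this x axis lies along the keeper's x and this point is 83 mm above the deck.
- cover_rim (a point): Centre of the cover's bottom rim. A sprung ring pushes the lugs up (4 N) into notches, rim 11 mm below the deck's top. To free: press down 5.5 to 10 mm (stop at 12; about 10 N at 7 mm), stay down while turning anticlockwise from above; past 1.0 rad the lugs are clear, at about 1.57 rad they meet a stop; 1.25 rad is a good amount. Then lift straight up: the rim is to clear the deck before it moves aside.
- cover: The dome cover as a whole; its origin is the centre of its bottom rim, its axes are those of cover_grip.
- keeper: The fixed keeper with its brackets; its origin is on the bench under the deck's centre, its axes are those of keeper_deck.
- park_top (a point): Centre of the top face of the grey board, 170 mm (along this frame's x) by 262 mm (y), 6 mm thick, lying fixed on the bench: the place for the cover. An upright cover standing on it has its grip point 94 mm above this point.
- eraser_mid (a point): Bystander: white eraser 22x44x12 mm, its centre. Not to be disturbed.
- brush_mid (a point): Bystander: bamboo brush 13x124x13 mm lying on the bench beside one of the boards, its centre. Not to be disturbed.
- tile0_mid (a point): Centre of a fired clay test tile, a rigid brown slab 54 mm long (this frame's x), 36 mm wide (y) and 9 mm thick (z), with a small dark hole near one end; about 45 g. At the start it lies flat on the plywood ware board (185x260x6 mm). Between four and six of the six tiles are present.
- tile1_mid (a point): Centre of a fired clay test tile, a rigid brown slab 54 mm long (this frame's x), 36 mm wide (y) and 9 mm thick (z), with a small dark hole near one end; about 45 g. At the start it lies flat on the plywood ware board (185x260x6 mm). Between four and six of the six tiles are present.
- tile2_mid (a point): Centre of a fired clay test tile, a rigid brown slab 54 mm long (this frame's x), 36 mm wide (y) and 9 mm thick (z), with a small dark hole near one end; about 45 g. At the start it lies flat on the plywood ware board (185x260x6 mm). Between four and six of the six tiles are present.
- tile3_mid (a point): Centre of a fired clay test tile, a rigid brown slab 54 mm long (this frame's x), 36 mm wide (y) and 9 mm thick (z), with a small dark hole near one end; about 45 g. At the start it lies flat on the plywood ware board (185x260x6 mm). Between four and six of the six tiles are present.
- tile4_mid (a point): Centre of a fired clay test tile, a rigid brown slab 54 mm long (this frame's x), 36 mm wide (y) and 9 mm thick (z), with a small dark hole near one end; about 45 g. At the start it lies flat on the plywood ware board (185x260x6 mm). Between four and six of the six tiles are present.
- tile5_mid (a point): Centre of a fired clay test tile, a rigid brown slab 54 mm long (this frame's x), 36 mm wide (y) and 9 mm thick (z), with a small dark hole near one end; about 45 g. At the start it lies flat on the plywood ware board (185x260x6 mm). Between four and six of the six tiles are present.

How it is judged (in metres and radians):
On the way, in this order (a step that is already met when the one before it is completed fails the run):
1. the cover is turned free of its lugs while still seated on the keeper (angle between the x axis of cover_grip and the x axis of keeper_deck, either way round above 0.95 rad and horizontal distance between cover_grip and keeper_deck below 0.008 m and z of cover_grip in the frame of keeper_deck below 0.092 m), for 0.1 s.
2. the cover stands upright on the grey board (x of cover_grip in the frame of park_top between -0.035 and 0.035 m and y of cover_grip in the frame of park_top between -0.08 and 0.08 m and z of cover_grip in the frame of park_top between 0.089 and 0.098 m and angle between cover_grip's own z axis and vertical below 0.06 rad), for 0.2 s.
At the end, for the whole second after the job is handed in: The cover stands upright on the grey board (its axis within 35 mm of the board's centre across, 80 mm along), and every tile present lies flat in one pile on the deck, its centre within 7 mm of the deck's centre and its long side within 8 degrees (0.14 rad) of the rectangle's (all of step 2 and horizontal distance between each of tile0_mid, tile1_mid, tile2_mid, tile3_mid, tile4_mid, tile5_mid and keeper_deck below 0.007 m and angle between the x axis of each of tile0_mid, tile1_mid, tile2_mid, tile3_mid, tile4_mid, tile5_mid and the x axis of keeper_deck, either way round below 0.14 rad and angle between each of tile0_mid, tile1_mid, tile2_mid, tile3_mid, tile4_mid, tile5_mid's own z axis and vertical below 0.06 rad and z of tile0_mid in the frame of keeper_deck between 0.002 and 0.054 m and z of tile1_mid in the frame of keeper_deck between 0.002 and 0.054 m and z of tile2_mid in the frame of keeper_deck between 0.002 and 0.054 m and z of tile3_mid in the frame of keeper_deck between 0.002 and 0.054 m and z of tile4_mid in the frame of keeper_deck between 0.002 and 0.054 m and z of tile5_mid in the frame of keeper_deck between 0.002 and 0.054 m and linear speed of cover below 0.02 m/s); the robot touches nothing.
It fails at once if the cover is forced against its lugs without being pressed clear of the notches (contact force between cover and keeper above 60 N and angle between the x axis of cover_grip and the x axis of keeper_deck, either way round below 0.8 rad and horizontal distance between cover_grip and keeper_deck below 0.012 m and z of cover_grip in the frame of keeper_deck below 0.095 m).
It fails at once if the eraser is moved more than 2 cm (distance of eraser_mid from where it was at the start of the episode above 0.02 m).
It fails at once if the brush is moved more than 2 cm (distance of brush_mid from where it was at the start of the episode above 0.02 m).
Of tile0, tile1, tile2, tile3, tile4, tile5 only 4 to 6 are there at a start; the rules pass over those that are not, and their reading is None.
At some moment in a run one of tile0, tile1, tile2, tile3, tile4, tile5 may be knocked a few centimetres aside while the robot is not near it.
Once in a run the grip may slacken for a moment while it holds something.
It also fails if it takes over 210 s, if anything falls off the work surface, if the arm or the gripper's body presses on something with over 40 N, if the wrist force passes 120 N, or if a joint passes its speed limit or range.

## Working session

There is one attempt and no reset: what is moved stays moved. The work goes in short steps, Python scripts to look and compute and a tool call to move; the robot and the scene stay as the last step left them, time stands still between calls to the robot, and variables do not carry over. Pictures are saved under pics/ and viewed, at most 14 in all, crops included, and the job is handed in when it is done.

Besides the shell and the picture viewer there is one more tool, called after "Call:" as name(argument=value, ...) on one line, values as JSON. move_arm: Moves the arm, as the interface text tells. Its arguments: {"type":"object","properties":{"rows":{"type":"array"},"grip":{"type":"number"},"squeeze":{"type":"number"}},"required":["rows"]}

```bash
mkdir -p pics; python3 - <<'E'
from station import *
import cv2,numpy as np
for n in("top","side"):
    p,d=camera(n);cv2.imwrite(f"pics/{n}0.png",p);np.save(f"{n}0.npy",d)
    c=calibration(n);print(n,c["mtx"].round(1).tolist(),np.array(c["camera_from_world"]).round(3).tolist())
s=state();print(s["clock"],s["tool_pos"],s["tool_rot"],s["grip_width"])
E
```

```text
top [[388.0, 0.0, 255.8], [0.0, 388.0, 188.5], [0.0, 0.0, 1.0]] [[-0.076, -0.997, -0.002, 0.029], [-0.974, 0.074, -0.214, 0.443], [0.214, -0.014, -0.977, 1.213], [0.0, 0.0, 0.0, 1.0]]
side [[390.3, 0.0, 259.7], [0.0, 390.3, 193.5], [0.0, 0.0, 1.0]] [[0.951, -0.309, -0.002, -0.396], [-0.108, -0.327, -0.939, 0.121], [0.29, 0.893, -0.344, 1.084], [0.0, 0.0, 0.0, 1.0]]
0.1 [ 0.23889025 -0.52255758  0.23054923] [[ 9.09480658e-01  4.15745711e-01 -6.60335817e-04]
 [ 4.15746235e-01 -9.09479439e-01  1.48907972e-03]
 [ 1.85166607e-05 -1.62882134e-03 -9.99998673e-01]] 0.0851339628756171
```

View pics/top0.png

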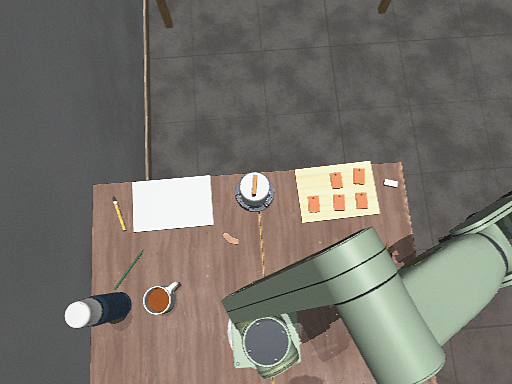

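View pics/side0.png

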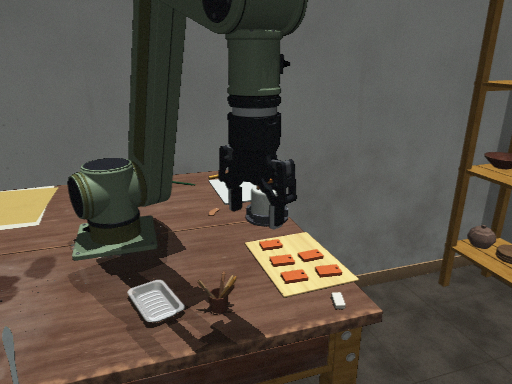

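```bash
cat > h.py <<'E'
from station import *
import cv2,numpy as np
from scipy.optimize import minimize
CAL={n:calibration(n) for n in("top","side")}
def proj(n,P):
    C=np.array(CAL[n]["camera_from_world"]);q=np.atleast_2d(P)@C[:3,:3].T+C[:3,3]
    q=q@np.array(CAL[n]["mtx"]).T;return q[:,:2]/q[:,2:]
def ray(n,uv,z):
    C=np.array(CAL[n]["camera_from_world"]);R=C[:3,:3];o=-R.T@C[:3,3]
    d=R.T@np.linalg.inv(CAL[n]["mtx"])@np.array([uv[0],uv[1],1.]);return o+d*(z-o[2])/d[2]
def cloud(n,d):
    C=np.array(CAL[n]["camera_from_world"]);v,u=np.mgrid[:384,:512]
    q=np.stack([u,v,np.ones_like(u)],-1)@np.linalg.inv(CAL[n]["mtx"]).T*d[...,None]
    return (q-C[:3,3])@C[:3,:3]
def box(x,y,a,l,w,z0,z1):
    c,s=np.cos(a),np.sin(a)
    return np.array([[x+c*i*l/2-s*j*w/2,y+s*i*l/2+c*j*w/2,z] for i in(-1,1) for j in(-1,1) for z in(z0,z1)])
def orange(p):
    h=cv2.cvtColor(p,cv2.COLOR_BGR2HSV).astype(int)
    return (((h[...,0]<13)&(h[...,1]>165)&(h[...,2]>90))).astype(np.float32)
def render(n,P,r):  # antialiased hull in window r=(u0,v0,u1,v1)
    S=8;q=(proj(n,P)-[r[0],r[1]]+.5)*S-.5
    m=np.zeros(((r[3]-r[1])*S,(r[2]-r[0])*S),np.uint8)
    cv2.fillConvexPoly(m,cv2.convexHull(np.round(q*16).astype(np.int32)),255,shift=4)
    return cv2.resize(m,None,fx=1/S,fy=1/S,interpolation=cv2.INTER_AREA)/255.
def fit(masks,x,y,a,l,w,z0,z1,pad=5):
    wins={}
    for n in masks:
        q=proj(n,box(x,y,a,l,w,z0,z1));lo=np.floor(q.min(0)).astype(int)-pad;hi=np.ceil(q.max(0)).astype(int)+pad
        lo=np.maximum(lo,0);hi=np.minimum(hi,[512,384]);wins[n]=(*lo,*hi)
    def f(p):
        return sum(((render(n,box(*p[:2]/1e3,p[2]/57.3,l,w,z0,z1),r)-masks[n][r[1]:r[3],r[0]:r[2]])**2).sum() for n,r in wins.items())
    best=None
    for da in(-20,0,20):
        x0=np.array([x*1e3,y*1e3,a*57.3+da])
        s=minimize(f,x0,method="Nelder-Mead",options=dict(initial_simplex=x0+np.array([[0,0,0],[6,0,0],[0,6,0],[0,0,12]]),xatol=.05,fatol=.005))
        if best is None or s.fun<best.fun:best=s
    return best.x.round(1),round(best.fun,2)
def tiles(masks,z0=.006,ns=("top","side"),show=True):
    m=masks["top"];k,lab,st,ce=cv2.connectedComponentsWithStats(m.astype(np.uint8))
    out=[]
    for i in range(1,k):
        if st[i,4]<60 or st[i,4]>400: continue
        X=ray("top",ce[i],z0+.006)
        pts=np.argwhere(lab==i)[:,::-1].astype(np.float32)
        W=np.array([ray("top",t,z0+.009)[:2] for t in pts],np.float32)*1000
        _,_,V=np.linalg.svd(W-W.mean(0));a=np.arctan2(V[0,1],V[0,0])
        res=[fit({n:masks[n]},*X[:2],a,.054,.036,z0,z0+.009) for n in ns]
        out.append(res);print(ce[i].round(1),st[i,4],*res)
    return out
E
python3 - <<'E'
from h import *
I={n:cv2.imread(f"pics/{n}0.png") for n in CAL};M={n:orange(I[n]) for n in I}
tiles(M)
# others
for n in I:
    P=cloud(n,np.load(n+"0.npy"));np.save(n+"P.npy",P)
P=np.load("topP.npy")
print("bench z",np.median(P[230:260,190:215,2]),"ware",np.median(P[185:190,300:325,2]),"grey",np.median(P[190:215,150:200,2]))
g=((I["top"].min(2)>185)&(P[...,2]<.03)).astype(np.float32)
sub=g.copy();sub[:,:125]=0;sub[:,218:]=0;sub[:170]=0;sub[240:]=0
X=ray("top",(173,203),.006);print("grey",fit({"top":sub},*X[:2],0,.170,.262,0,.006),fit({"top":sub},*X[:2],np.pi/2,.170,.262,0,.006))
# dome: points by height
Q=P[165:215,232:280].reshape(-1,3)
for z0,z1 in((.095,.105),(.105,.135)):
    q=Q[(Q[:,2]>z0)&(Q[:,2]<z1)];print(z0,len(q),q.mean(0).round(4) if len(q) else "",q.max(0).round(3) if len(q) else "")
print("zmax",Q[:,2].max())
for t,(u,v) in dict(eraser=(391,183),brush=(118,213)).items():print(t,ray("top",(u,v),.006).round(3))
def up(n,r,f):
    return cv2.resize(I[n][r[1]:r[3],r[0]:r[2]],None,fx=f,fy=f,interpolation=cv2.INTER_CUBIC)
A=up("top",(226,160,286,220),10);cv2.imwrite("pics/c1.png",A)
E
```

```text
[158.1 299.6] 388 (array([ 115.2,  326.4, -191.2]), np.float64(155.08)) (array([ 128.3,  345.2, -182.8]), np.float64(79.86))
bench z 0.0005916968113218075 ware 0.006892464856566088 grey 0.00686882335380426
grey (array([426.4, 277.3,   1. ]), np.float64(45.97)) (array([426.4, 271.7,   0.9]), np.float64(30.04))
0.095 445 [0.4397 0.0022 0.0976] [0.488 0.048 0.104]
0.105 94 [0.4385 0.0017 0.1255] [0.47  0.012 0.132]
zmax 1.2796942415337909
eraser [ 0.437 -0.461  0.006]
brush [0.405 0.457 0.006]
```

View pics/c1.png

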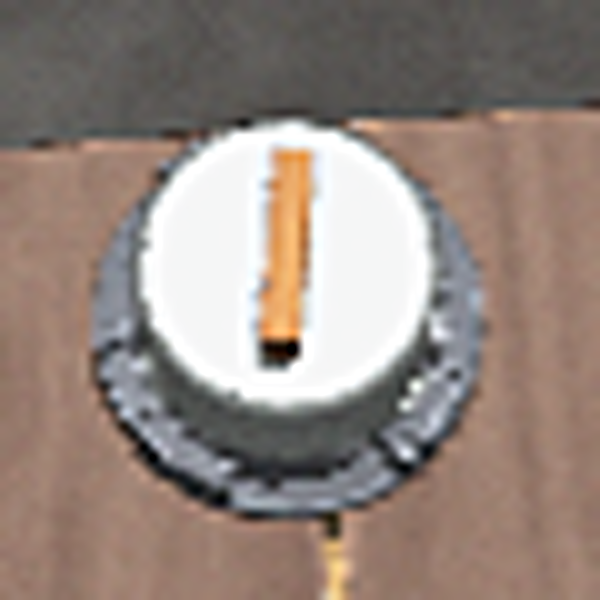

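```bash
cat >> h.py <<'E'
def orange(p):
    h=cv2.cvtColor(p,cv2.COLOR_BGR2HSV).astype(int)
    return ((h[...,0]<15)&(h[...,1]>140)&(h[...,2]>120)).astype(np.float32)
def barmask(p):
    h=cv2.cvtColor(p,cv2.COLOR_BGR2HSV).astype(int)
    return ((h[...,0]<22)&(h[...,1]>90)&(h[...,2]>100)).astype(np.float32)
E
python3 - <<'E'
from h import *
I={n:cv2.imread(f"pics/{n}0.png") for n in CAL};M={n:orange(I[n]) for n in I}
for n,(u,v) in(("top",(337,181)),("top",(362,202)),("side",(272,244)),("side",(294,276)),("top",(255,183))):
    print(n,cv2.cvtColor(I[n][v-1:v+2,u-1:u+2],cv2.COLOR_BGR2HSV).reshape(-1,3)[::4].tolist())
tiles(M)
b=barmask(I["top"]);b[:174]=0;b[196:]=0;b[:,:250]=0;b[:,260:]=0;print(b.sum())
P=np.load("topP.npy")
print("bar",fit({"top":b},.4385,.0017,0,.062,.014,.110,.126,4))
# base disc via dark ring: circle fit of depth points z .01-.04
d=np.linalg.norm(P[...,:2]-[.439,.002],axis=-1)
g=(I["top"].min(2)>185)&(P[...,2]<.03);g[:,:125]=0;g[:,218:]=0;g[:170]=0;g[240:]=0
q=P[g][:,:2]*1000;print("grey rect",cv2.minAreaRect(q.astype(np.float32)),np.percentile(q,[.5,99.5],0))
q=P[160:230,225:290].reshape(-1,3)
top=q[(q[:,2]>.09)&(q[:,2]<.1)][:,:2];print("dometop",cv2.minEnclosingCircle((top*1000).astype(np.float32)),top.mean(0))
E
```

```text
top [[11, 136, 242], [10, 143, 239], [12, 141, 241]]
top [[11, 140, 241], [11, 140, 240], [11, 140, 241]]
side [[10, 185, 226], [9, 181, 226], [10, 182, 225]]
side [[10, 187, 221], [10, 182, 225], [10, 178, 229]]
top [[15, 137, 238], [16, 134, 246], [12, 156, 170]]
[361.  200.6] 69 (array([ 384.9, -350.6,  172.3]), np.float64(105.88)) (array([ 385.6, -344.2,  164.6]), np.float64(86.67))
[157.9 299.6] 391 (array([ 119.9,  331.3, -184.7]), np.float64(157.48)) (array([102.2, 341. , -91.3]), np.float64(70.47))
71.0
bar (array([ 4.415e+02,  3.000e-01, -7.800e+00]), np.float64(19.77))
grey rect ((426.4170227050781, 277.4315185546875), (171.08995056152344, 263.7353515625), 1.0473986864089966) [[341.50702022 146.76754852]
 [510.08331022 407.29226715]]
dometop ((441.624755859375, 1.3796213865280151), 49.029571533203125) [0.43970641 0.001663  ]
```

```bash
cat >> h.py <<'E'
def orange(p):
    h=cv2.cvtColor(p,cv2.COLOR_BGR2HSV).astype(int)
    return ((h[...,0]<15)&(h[...,1]>110)&(h[...,2]>110)).astype(np.float32)
E
python3 - <<'E'
from h import *
I={n:cv2.imread(f"pics/{n}0.png") for n in CAL};M={n:orange(I[n]) for n in I}
for m in M.values():m[250:]=m[250:]*0 if m is M["top"] else m[250:]
tiles(M)
P=np.load("topP.npy")
h=cv2.cvtColor(I["top"],cv2.COLOR_BGR2HSV).astype(int)
q=P[160:230,225:290].reshape(-1,3);r=np.hypot(q[:,0]-.441,q[:,1]-.0014)
t=q[(q[:,2]>.115)&(q[:,2]<.135)&(r<.05)];print("bar top",len(t),t.mean(0),cv2.minAreaRect((t[:,:2]*1000).astype(np.float32)))
b=((h[...,1]>70)&(h[...,0]<25)).astype(np.float32);b[:172]=0;b[198:]=0;b[:,:248]=0;b[:,262:]=0;print(b.sum(),fit({"top":b},.441,.0014,-.1,.062,.014,.096,.126,3))
E
```

```text
[358.6 176. ] 153 (array([ 469.2, -355.4,  172.2]), np.float64(24.66)) (array([ 469. , -349. ,  161.8]), np.float64(84.57))
[336.1 179.9] 159 (array([ 461.3, -277.1, -177.3]), np.float64(19.22)) (array([ 461.6, -266. , -183.1]), np.float64(113.58))
[361.1 200.4] 162 (array([ 384.6, -352.2,  177.3]), np.float64(21.75)) (array([ 385.1, -343.1,  172.4]), np.float64(85.94))
[338.8 202.2] 159 (array([ 383.7, -277. ,  173.3]), np.float64(21.38)) (array([ 384.6, -272.3,  169.9]), np.float64(98.9))
[313.6 203.7] 162 (array([ 386.6, -192.8,  177. ]), np.float64(17.24)) (array([ 387. , -180.2,  172.6]), np.float64(74.44))
bar top 90 [0.43938605 0.00155853 0.12625846] ((440.5189514160156, 1.386399269104004), (13.834921836853027, 58.96601867675781), 81.26109313964844)
85.0 (array([ 4.413e+02,  3.000e-01, -7.400e+00]), np.float64(12.01))
```

```bash
cat >> h.py <<'E'
def go(x,y,z,yaw,p=None,q=None):
    """turn first, then tool-frame shift (mm) after the turn; yaw deg of tool x"""
    s=state();R=np.array(s["tool_rot"]);P=np.array(s["tool_pos"]) if p is None else np.array(p)
    y0=np.degrees(np.arctan2(R[1,0],R[0,0])) if q is None else q
    t=-np.radians((yaw-y0+180)%360-180)
    c,sn=np.cos(np.radians(yaw)),np.sin(np.radians(yaw))
    D=(np.array([x,y,z])-P)*1000
    print("turn %.3f then shift %.1f %.1f %.1f"%(t,c*D[0]+sn*D[1],sn*D[0]-c*D[1],-D[2]),"now",P.round(4),round(y0,2),"w",round(s["grip_width"],4),"F",np.array(s["ft_force"]).round(1),"t",round(s["clock"],2),"j6",round(s["joints"][5],1))
E
python3 -c "
from h import *
go(.441,.0011,.170,-8)"
```

```text
turn 0.568 then shift 127.3 -546.7 60.5 now [ 0.2389 -0.5226  0.2305] 24.57 w 0.0851 F [-0.8  0.  -0.4] t 0.1 j6 -1.1
```

Call:
move_arm(rows=[[0,0,0,0.1136],[0,0,0,0.1136],[0,0,0,0.1136],[0,0,0,0.1136],[0,0,0,0.1136],[8,-34.2,0,0],[8,-34.2,0,0],[8,-34.2,0,0]], grip=0.4, squeeze=60)

```text
clock: 0.77
tool_pos: [0.277, -0.4235, 0.2305]
tool_rot: [[0.99, -0.14, -0.001], [-0.14, -0.99, 0.001], [-0.001, -0.001, -1.0]]
ft_force: [0.7, 0.5, -0.0]
grip_width: 0.0514
finger_force: 0.0
```

Call:
move_arm(rows=[[8,-34.2,0,0],[8,-34.2,0,0],[8,-34.2,0,0],[8,-34.2,0,0],[8,-34.2,0,0],[8,-34.2,0,0],[8,-34.2,0,0],[8,-34.2,0,0]])

```text
clock: 1.43
tool_pos: [0.3784, -0.1609, 0.2312]
tool_rot: [[0.99, -0.139, -0.0], [-0.139, -0.99, 0.0], [-0.0, -0.0, -1.0]]
ft_force: [0.3, 0.7, -0.2]
grip_width: 0.0512
finger_force: 0.0
```

Call:
move_arm(rows=[[8,-34.2,0,0],[8,-34.2,0,0],[8,-34.2,10,0],[8,-34.2,20,0],[8,-34.2,30,0],[0,0,0,0],[0,0,0,0],[0,0,0,0]])

```text
clock: 2.1
tool_pos: [0.4405, -0.0023, 0.1744]
tool_rot: [[0.99, -0.138, -0.0], [-0.138, -0.99, -0.001], [-0.0, 0.001, -1.0]]
ft_force: [-0.0, -0.0, 0.5]
grip_width: 0.0512
finger_force: 0.0
```

```bash
python3 -c "
from h import *
go(.441,.0011,.102,-8)
I={}
for n in CAL:
  I[n],d=camera(n)
  cv2.imwrite(f'pics/{n}1.png',I[n])
a=cv2.resize(I['top'][140:230,210:300],None,fx=6,fy=6,interpolation=2)
u,v=proj('side',[.44,0,.12])[0].astype(int);print(u,v)
I=I['side'][max(v-45,0):v+45,max(u-20,0):u+20] if 0 else I['side'][100:250,180:330]
b=cv2.resize(I,(400,400),interpolation=2)
b=cv2.copyMakeBorder(b,0,540-400,0,0,0)[:,:260+0] if 0 else b
cv2.imwrite('pics/s1.png',b)
"
```

```text
turn 0.001 then shift 0.0 -3.4 72.4 now [ 0.4405 -0.0023  0.1744] -7.94 w 0.0512 F [-0.  -0.   0.5] t 2.1 j6 96.2
267 180
```

View pics/s1.png

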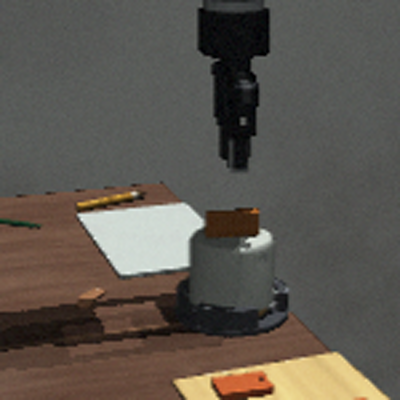

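Call:
move_arm(rows=[[0,-3.4,12,0],[0,0,12,0],[0,0,12,0],[0,0,12,0],[0,0,12,0],[0,0,8,0],[0,0,4,0],[0,0,0,0]], squeeze=20)

```text
clock: 2.87
tool_pos: [0.4408, 0.0007, 0.1021]
tool_rot: [[0.99, -0.14, -0.0], [-0.14, -0.99, -0.0], [-0.0, 0.0, -1.0]]
ft_force: [-0.0, -1.0, -0.1]
grip_width: 0.0512
finger_force: 0.0
```

Call:
move_arm(rows=[[0,0,0,0],[0,0,0,0],[0,0,0,0],[0,0,0,0],[0,0,0,0],[0,0,0,0],[0,0,0,0],[0,0,0,0]], grip=1.0, squeeze=20)

```text
clock: 3.53
tool_pos: [0.4414, 0.0012, 0.1025]
tool_rot: [[0.99, -0.139, 0.001], [-0.139, -0.99, -0.0], [0.001, 0.0, -1.0]]
ft_force: [0.2, -2.7, 3.2]
grip_width: 0.0136
finger_force: 26.4
```

Call:
move_arm(rows=[[0,0,0,0],[0,0,0,0],[0,0,1.5,0],[0,0,2,0],[0,0,2,0],[0,0,1.5,0],[0,0,0,0],[0,0,0,0]], squeeze=80)

```text
clock: 4.2
tool_pos: [0.4415, 0.0012, 0.0957]
tool_rot: [[0.99, -0.139, 0.001], [-0.139, -0.99, -0.0], [0.001, 0.0, -1.0]]
ft_force: [0.0, -2.7, 8.2]
grip_width: 0.0125
finger_force: 81.5
```

Call:
move_arm(rows=[[0,0,1,0],[0,0,0.5,0],[0,0,0,0],[0,0,0,0],[0,0,0,-0.02],[0,0,0,-0.04],[0,0,0,-0.04],[0,0,0,0]])

```text
clock: 4.87
tool_pos: [0.4422, 0.0015, 0.0946]
tool_rot: [[0.999, -0.039, 0.003], [-0.039, -0.999, 0.001], [0.003, -0.001, -1.0]]
ft_force: [0.8, -1.8, 9.4]
grip_width: 0.0123
finger_force: 81.8
```

Call:
move_arm(rows=[[0,0,0,-0.06],[0,0,0,-0.08],[0,0,0,-0.08],[0,0,0,-0.08],[0,0,0,-0.08],[0,0,0,-0.08],[0,0,0,-0.04],[0,0,0,0]])

```text
clock: 5.53
tool_pos: [0.442, 0.0016, 0.0946]
tool_rot: [[0.896, 0.445, 0.002], [0.445, -0.896, 0.001], [0.003, 0.0, -1.0]]
ft_force: [-0.4, -1.5, 10.6]
grip_width: 0.0123
finger_force: 81.8
```

Call:
move_arm(rows=[[0,0,0,-0.06],[0,0,0,-0.08],[0,0,0,-0.1],[0,0,0,-0.1],[0,0,0,-0.1],[0,0,0,-0.1],[0,0,0,-0.1],[0,0,0,-0.03]])

```text
clock: 6.2
tool_pos: [0.4416, 0.0019, 0.0945]
tool_rot: [[0.424, 0.906, 0.002], [0.906, -0.424, 0.001], [0.002, 0.001, -1.0]]
ft_force: [-0.2, 1.0, 10.0]
grip_width: 0.0125
finger_force: 82.0
```

Call:
move_arm(rows=[[0,0,0,0],[0,0,0,0],[0,0,0,0],[0,0,-1.5,0],[0,0,-2,0],[0,0,-3,0],[0,0,-3,0],[0,0,-3,0]])

```text
clock: 6.87
tool_pos: [0.4409, 0.0017, 0.1061]
tool_rot: [[0.426, 0.905, -0.0], [0.905, -0.426, 0.001], [0.001, -0.001, -1.0]]
ft_force: [-0.1, -0.2, 1.1]
grip_width: 0.0124
finger_force: 80.4
```

Call:
move_arm(rows=[[0,0,-4,0],[0,0,-5,0],[0,0,-6,0],[0,0,-8,0],[0,0,-10,0],[0,0,-12,0],[0,0,-12,0],[0,0,-12,0]])

```text
clock: 7.53
tool_pos: [0.4407, 0.0014, 0.1762]
tool_rot: [[0.426, 0.905, -0.0], [0.905, -0.426, -0.0], [-0.0, -0.0, -1.0]]
ft_force: [0.1, 1.0, -1.8]
grip_width: 0.0125
finger_force: 80.2
```

```bash
python3 -c "
from h import *
go(.427,.270,.23,64.8)
p,d=camera('side');cv2.imwrite('pics/side2.png',p);cv2.imwrite('pics/s2.png',cv2.resize(p[60:260,180:380],(500,500),interpolation=2))"
```

```text
turn -0.000 then shift 237.2 -126.8 -53.8 now [0.4407 0.0014 0.1762] 64.79 w 0.0125 F [ 0.1  1.  -1.8] t 7.53 j6 23.9
```

View pics/s2.png

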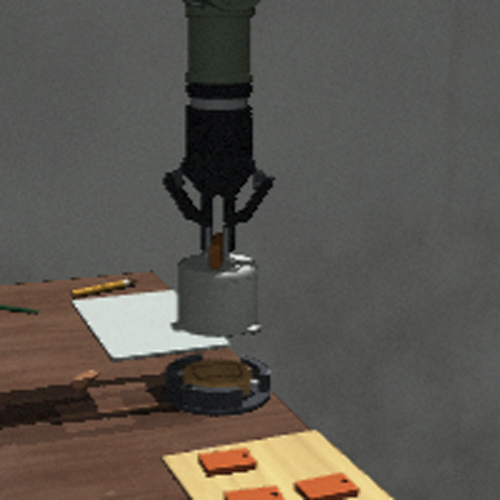

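Call:
move_arm(rows=[[10,-5.4,0,0],[20,-10.7,0,0],[27,-14.4,0,0],[30,-16,0,0],[30,-16,0,0],[30,-16,0,0],[30,-16,10,0],[27,-14.4,10,0]])

```text
clock: 8.25
tool_pos: [0.4292, 0.2344, 0.1555]
tool_rot: [[0.426, 0.905, 0.001], [0.905, -0.426, 0.001], [0.001, 0.001, -1.0]]
ft_force: [0.9, -0.0, -1.7]
grip_width: 0.0127
finger_force: 80.2
```

Call:
move_arm(rows=[[20,-10.7,10,0],[13,-7,10,0],[0,0,10,0],[0,0,8,0],[0,0,6,0],[0,0,4,0],[0,0,0,0],[0,0,0,0]])

```text
clock: 8.92
tool_pos: [0.4276, 0.269, 0.1074]
tool_rot: [[0.427, 0.904, 0.0], [0.904, -0.427, -0.0], [-0.0, 0.0, -1.0]]
ft_force: [0.6, 0.6, -1.0]
grip_width: 0.0124
finger_force: 80.1
```

```bash
python3 -c "
from h import *
go(.427,.270,.0885,64.8)
d=camera('top')[1];P=cloud('top',d);q=P[(P[...,2]>.02)&(P[...,2]<.14)&(abs(P[...,1]-.27)<.08)&(abs(P[...,0]-.427)<.08)]
print(len(q),q.mean(0))
p,d=camera('side');cv2.imwrite('pics/s3.png',cv2.resize(p[90:240,160:310],(500,500),interpolation=2))"
```

```text
turn -0.001 then shift 0.7 -1.0 18.9 now [0.4276 0.269  0.1074] 64.72 w 0.0124 F [ 0.6  0.6 -1. ] t 8.92 j6 56.2
89 [0.4408904  0.22644297 0.06834093]
```

View pics/s3.png

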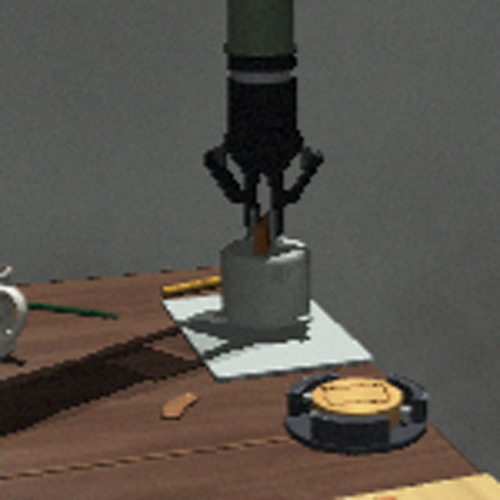

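Cover is hanging upright over the grey board, and the deck's rectangle is visible. Lower until contact.

Call:
move_arm(rows=[[0,0,4,0],[0,0,4,0],[0,0,3,0],[0,0,3,0],[0,0,2,0],[0,0,1,0],[0,0,0,0],[0,0,0,0]])

```text
clock: 9.68
tool_pos: [0.4275, 0.2697, 0.0902]
tool_rot: [[0.426, 0.905, 0.0], [0.905, -0.426, -0.0], [-0.0, 0.0, -1.0]]
ft_force: [1.1, 0.5, -1.9]
grip_width: 0.0122
finger_force: 80.1
```

Call:
move_arm(rows=[[0,0,0.5,0],[0,0,0.5,0],[0,0,0.5,0],[0,0,0,0],[0,0,0,0],[0,0,0,0],[0,0,0,0],[0,0,0,0]])

```text
clock: 10.35
tool_pos: [0.4277, 0.2698, 0.0893]
tool_rot: [[0.426, 0.905, 0.001], [0.905, -0.426, 0.0], [0.001, 0.001, -1.0]]
ft_force: [-1.5, -1.0, 5.2]
grip_width: 0.0124
finger_force: 81.2
```

Call:
move_arm(rows=[[0,0,0,0],[0,0,0,0],[0,0,0,0],[0,0,0,0],[0,0,-5,0],[0,0,-10,0],[0,0,-20,0],[0,0,-25,0]], grip=0.35)

```text
clock: 11.02
tool_pos: [0.4266, 0.2692, 0.149]
tool_rot: [[0.426, 0.905, -0.002], [0.905, -0.426, -0.002], [-0.002, -0.002, -1.0]]
ft_force: [0.6, 0.6, 0.4]
grip_width: 0.0556
finger_force: 0.0
```

Call:
move_arm(rows=[[-30,16,-10,0],[-34,18,0,0],[-34,18,0,0],[-34,18,0,0],[-34,18,0,0],[-34,18,0,0],[-34,18,0,0],[0,0,0,0]])

```text
clock: 11.68
tool_pos: [0.4403, -0.0002, 0.1598]
tool_rot: [[0.432, 0.902, 0.002], [0.902, -0.432, -0.003], [-0.002, 0.003, -1.0]]
ft_force: [0.3, 0.0, 0.4]
grip_width: 0.0557
finger_force: 0.0
```

Call:
move_arm(rows=[[0,0,0,0.12],[0,0,0,0.12],[0,0,0,0.12],[0,0,0,0.12],[0,0,0,0.12],[0,0,0,0.12],[0,0,0,0.12],[0,0,0,0.12]])

```text
clock: 12.35
tool_pos: [0.4402, 0.0056, 0.1596]
tool_rot: [[0.986, 0.164, 0.001], [0.164, -0.986, 0.0], [0.001, 0.0, -1.0]]
ft_force: [0.4, -0.1, -0.7]
grip_width: 0.0553
finger_force: 0.0
```

```bash
cat >> h.py <<'E'
def look(k,crop=None):
    D={}
    for n in CAL:
        p,d=camera(n);cv2.imwrite(f"pics/{n}{k}.png",p);D[n]=(p,cloud(n,d))
    return D
E
python3 - <<'E'
from h import *
D=look(4)
M={n:orange(D[n][0]) for n in D};M["top"][250:]=0
tiles(M,ns=("top",))
P=D["top"][1]
q=P[(P[...,2]>.105)&(P[...,2]<.135)&(abs(P[...,1]-.27)<.06)&(abs(P[...,0]-.427)<.06)];print("bar",len(q),q.mean(0))
q=P[(P[...,2]>.02)&(P[...,2]<.04)&(abs(P[...,1])<.07)&(abs(P[...,0]-.441)<.07)];print("deck+",len(q),cv2.minEnclosingCircle((q[:,:2]*1e3).astype(np.float32)))
go(.385,-.193,.10,-3)
cv2.imwrite("pics/c4.png",cv2.resize(D["top"][0][150:225,130:290],None,fx=5,fy=5,interpolation=cv2.INTER_CUBIC))
E
```

```text
[358.5 176. ] 148 (array([ 468.9, -355.1,  172.6]), np.float64(28.83))
[336.1 180. ] 156 (array([ 460.7, -276.7, -178.6]), np.float64(21.89))
[361.2 200.5] 163 (array([ 384.7, -352.2,  177.1]), np.float64(20.49))
[338.8 202.1] 155 (array([ 387.1, -277.4,  173.3]), np.float64(25.27))
[313.5 203.8] 159 (array([ 386.9, -192.4,  175.9]), np.float64(20.16))
bar 92 [0.42805217 0.26917384 0.11222988]
deck+ 0 ((0.0, 0.0), 0.0)
turn 0.224 then shift -44.7 201.1 59.5 now [0.4402 0.0055 0.1595] 9.81 w 0.0558 F [-0.7  0.2 -0.2] t 12.45 j6 79.4
```

View pics/c4.png

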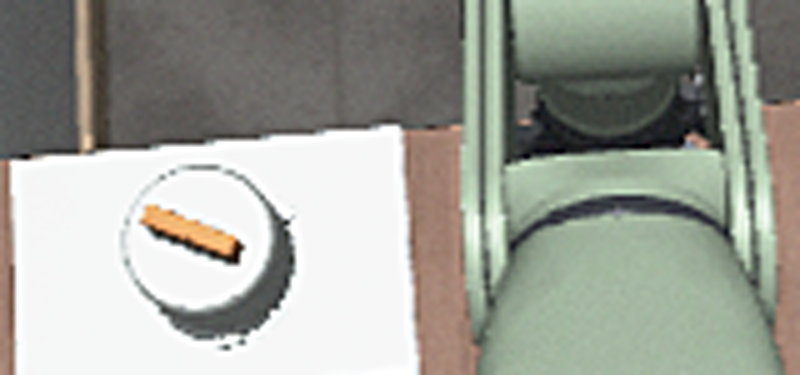

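Call:
move_arm(rows=[[0,0,0,0.116],[0,0,0,0.116],[-7.3,33.4,0,0],[-7.3,33.4,0,0],[-7.3,33.4,0,0],[-7.3,33.4,20,0],[-7.3,33.4,30,0],[-7.3,33.4,30,0]], grip=0.4, squeeze=40)

```text
clock: 13.12
tool_pos: [0.386, -0.1884, 0.0843]
tool_rot: [[0.998, -0.058, 0.004], [-0.058, -0.998, -0.002], [0.004, 0.002, -1.0]]
ft_force: [0.3, -0.1, 0.5]
grip_width: 0.051
finger_force: 0.0
```

Call:
move_arm(rows=[[0,0,20,0],[0,0,20,0],[0,0,10,0],[0,0,5,0],[0,0,3,0],[0,0,0,0],[0,0,0,0],[0,0,0,0]])

```text
clock: 13.78
tool_pos: [0.3862, -0.1868, 0.0266]
tool_rot: [[0.998, -0.06, 0.002], [-0.06, -0.998, -0.001], [0.002, 0.001, -1.0]]
ft_force: [0.1, 0.6, 0.2]
grip_width: 0.0516
finger_force: 0.0
```

```bash
python3 - <<'E'
from h import *
go(.3868,-.1926,.012,-3.5)
p,d=camera('side');cv2.imwrite('pics/s5.png',cv2.resize(p[205:265,235:315],None,fx=8,fy=8,interpolation=2))
E
```

```text
turn 0.001 then shift 0.9 5.8 14.6 now [ 0.3862 -0.1868  0.0266] -3.45 w 0.0516 F [0.1 0.6 0.2] t 13.78 j6 66.1
```

View pics/s5.png

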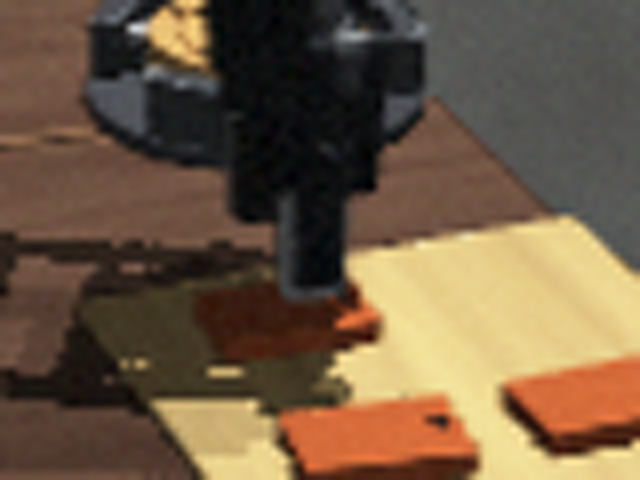

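Call:
move_arm(rows=[[1,5.8,0,0],[0,0,0,0],[0,0,5,0],[0,0,5,0],[0,0,4,0],[0,0,2,0],[0,0,0,0],[0,0,0,0]])

```text
clock: 14.5
tool_pos: [0.386, -0.1924, 0.0095]
tool_rot: [[0.998, -0.061, -0.001], [-0.061, -0.998, 0.0], [-0.001, -0.0, -1.0]]
ft_force: [-0.0, -0.2, 0.3]
grip_width: 0.051
finger_force: 0.0
```

Call:
move_arm(rows=[[0,0,1,0],[0,0,1,0],[0,0,1,0],[0,0,0,0],[0,0,0,0],[0,0,0,0],[0,0,0,0],[0,0,0,0]])

```text
clock: 15.17
tool_pos: [0.3862, -0.1925, 0.0068]
tool_rot: [[0.998, -0.061, 0.0], [-0.061, -0.998, -0.0], [0.0, 0.0, -1.0]]
ft_force: [-0.7, -0.4, 0.6]
grip_width: 0.0516
finger_force: 0.0
```

Call:
move_arm(rows=[[0,0,0,0],[0,0,0,0],[0,0,0,0],[0,0,0,0],[0,0,0,0],[0,0,0,0],[0,0,0,0],[0,0,0,0]], grip=1.0)

```text
clock: 15.83
tool_pos: [0.3863, -0.1926, 0.0071]
tool_rot: [[0.998, -0.061, 0.0], [-0.061, -0.998, -0.0], [0.0, 0.0, -1.0]]
ft_force: [-0.8, 0.6, 5.4]
grip_width: 0.0349
finger_force: 40.1
```

Call:
move_arm(rows=[[0,0,-2,0],[0,0,-5,0],[0,0,-10,0],[0,0,-15,0],[0,0,-20,0],[0,0,-20,0],[0,0,0,0],[0,0,0,0]])

```text
clock: 16.5
tool_pos: [0.3867, -0.1928, 0.0796]
tool_rot: [[0.998, -0.061, 0.002], [-0.061, -0.998, -0.001], [0.002, 0.001, -1.0]]
ft_force: [0.1, -0.2, -0.6]
grip_width: 0.0347
finger_force: 39.8
```

```bash
python3 - <<'E'
from h import *
go(.441,.0013,.08,-8)
p,d=camera('side');cv2.imwrite('pics/side6.png',p);cv2.imwrite('pics/s6.png',cv2.resize(p[165:265,235:335],None,fx=5,fy=5,interpolation=2))
E
```

```text
turn 0.078 then shift 26.7 -199.8 -0.4 now [ 0.3867 -0.1928  0.0796] -3.51 w 0.0347 F [ 0.1 -0.2 -0.6] t 16.5 j6 65.5
```

View pics/s6.png

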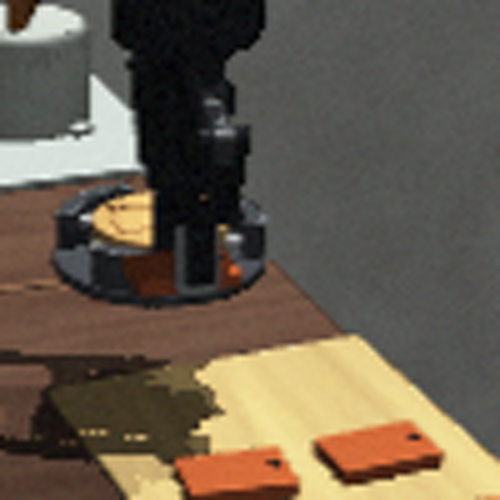

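Call:
move_arm(rows=[[0,0,0,0.078],[3.8,-28.5,0,0],[3.8,-28.5,0,0],[3.8,-28.5,0,0],[3.8,-28.5,0,0],[3.8,-28.5,0,0],[3.8,-28.5,0,0],[3.8,-28.5,0,0]])

```text
clock: 17.22
tool_pos: [0.4393, 0.0028, 0.0775]
tool_rot: [[0.99, -0.139, -0.003], [-0.139, -0.99, -0.0], [-0.003, 0.0, -1.0]]
ft_force: [0.1, 0.0, -0.4]
grip_width: 0.0345
finger_force: 39.9
```

Call:
move_arm(rows=[[0,0,10,0],[0,0,10,0],[0,0,10,0],[0,0,5,0],[0,0,3,0],[0,0,0,0],[0,0,0,0],[0,0,0,0]])

```text
clock: 17.88
tool_pos: [0.4405, 0.0012, 0.041]
tool_rot: [[0.99, -0.139, 0.001], [-0.139, -0.99, -0.0], [0.001, 0.0, -1.0]]
ft_force: [-0.5, -0.2, -1.2]
grip_width: 0.0349
finger_force: 39.9
```

```bash
python3 - <<'E'
from h import *
go(.441,.0014,.0328,-8)
E
```

```text
turn -0.000 then shift 0.5 -0.3 8.2 now [0.4405 0.0012 0.041 ] -8.0 w 0.0349 F [-0.5 -0.2 -1.2] t 17.88 j6 96.7
```

Call:
move_arm(rows=[[0.5,-0.3,3,0],[0,0,3,0],[0,0,1.5,0],[0,0,1,0],[0,0,0,0],[0,0,0,0],[0,0,0,0],[0,0,0,0]])

```text
clock: 18.55
tool_pos: [0.4408, 0.0016, 0.0323]
tool_rot: [[0.99, -0.139, 0.0], [-0.139, -0.99, -0.0], [0.0, 0.0, -1.0]]
ft_force: [0.1, -0.3, -0.2]
grip_width: 0.0347
finger_force: 39.9
```

Call:
move_arm(rows=[[0,0,0,0],[0,0,0,0],[0,0,0,0],[0,0,-4,0],[0,0,-8,0],[0,0,-15,0],[0,0,-20,0],[0,0,-20,0]], grip=0.4)

```text
clock: 19.22
tool_pos: [0.4405, 0.0016, 0.1005]
tool_rot: [[0.99, -0.139, -0.0], [-0.139, -0.99, -0.0], [-0.0, 0.0, -1.0]]
ft_force: [0.6, 0.2, 0.2]
grip_width: 0.0512
finger_force: 0.0
```

Call:
move_arm(rows=[[-2.3,35,0,0],[-2.3,35,0,0],[-2.3,35,0,0],[-2.3,35,0,0],[-2.3,35,0,0],[-2.3,35,0,0],[-2.3,35,0,0],[0,0,0,0]])

```text
clock: 19.88
tool_pos: [0.3907, -0.2441, 0.1004]
tool_rot: [[0.99, -0.144, 0.003], [-0.144, -0.99, -0.004], [0.003, 0.003, -1.0]]
ft_force: [0.5, -0.4, 0.3]
grip_width: 0.0514
finger_force: 0.0
```

```bash
cat >> h.py <<'E'
def pile(D,zt):
    P=D["top"][1];p=D["top"][0]
    h=cv2.cvtColor(p,cv2.COLOR_BGR2HSV).astype(int)
    m=(abs(P[...,2]-zt)<.004)&(np.hypot(P[...,0]-.441,P[...,1]-.0014)<.05)&(h[...,0]<15)&(h[...,1]>100)
    q=(P[m][:,:2]*1e3).astype(np.float32)
    if len(q)>20:print("pile",len(q),"mean",P[m].mean(0).round(4),cv2.minAreaRect(q))
    w=orange(p);w[:,:225]=0;w[:,285:]=0;w[:150]=0;w[220:]=0
    print(" fit",fit({"top":w},.441,.0014,-.14,.054,.036,.031,zt))
E
python3 - <<'E'
from h import *
D=look(7)
M={n:orange(D[n][0]) for n in D};M["top"][250:]=0
tiles(M,ns=("top",));pile(D,.040)
go(.385,-.277,.03,-7)
cv2.imwrite("pics/c7.png",cv2.resize(D["top"][0][160:220,220:380],None,fx=5,fy=5,interpolation=cv2.INTER_CUBIC))
E
```

```text
[253.8 189.9] 171 (array([448.2,   2.1, 173. ]), np.float64(16.27))
pile 135 mean [0.4396 0.0032 0.0406] ((439.58380126953125, 1.575653076171875), (32.80073547363281, 55.518638610839844), 85.59282684326172)
 fit (array([442.7,   2.5,  -6.7]), np.float64(18.87))
turn -0.020 then shift -0.9 37.7 69.8 now [ 0.3905 -0.2397  0.0998] -8.16 w 0.0512 F [-0.   0.1 -0.6] t 19.98 j6 65.1
```

View pics/c7.png

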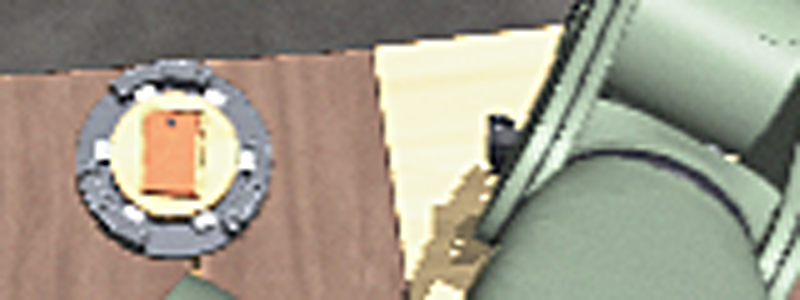

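```bash
cat >> h.py <<'E'
def sidecomp(f):
    m=orange(cv2.imread(f)).astype(np.uint8);k,l,s,c=cv2.connectedComponentsWithStats(m)
    print(f,[(c[i].round(1).tolist(),int(s[i,4])) for i in range(1,k) if s[i,4]>60 and 230<c[i][0]<350 and c[i][1]<300])
def deckc(p):
    h=cv2.cvtColor(p,cv2.COLOR_BGR2HSV).astype(int)
    m=((h[...,1]>70)&(h[...,2]>190)&(h[...,0]<30));m[:,:230]=0;m[:,278:]=0;m[:170]=0;m[216:]=0
    k,l,s,c=cv2.connectedComponentsWithStats(m.astype(np.uint8));i=1+s[1:,4].argmax()
    q=np.array([ray("top",t[::-1],.031)[:2]*1e3 for t in np.argwhere(l==i)],np.float32)
    print("deck",s[i],cv2.minEnclosingCircle(q),q.min(0),q.max(0))
E
python3 - <<'E'
from h import *
sidecomp("pics/side4.png");sidecomp("pics/side7.png")
deckc(cv2.imread("pics/top7.png"))
E
```

```text
pics/side4.png [([270.4, 243.0], 136), ([310.1, 253.9], 158), ([281.7, 258.8], 170), ([328.0, 268.9], 195), ([293.8, 274.6], 209)]
pics/side7.png [([265.2, 205.1], 72), ([310.1, 253.9], 157), ([287.8, 258.4], 76), ([328.1, 268.9], 196), ([293.7, 274.6], 210)]
deck [247 181  15  19 203] ((441.8153991699219, 1.781883955001831), 34.15538787841797) [413.11905  -23.500587] [474.32455   26.205706]
```

Call:
move_arm(rows=[[0,0,0,-0.02],[0,19,0,0],[-0.5,18.7,0,0],[0,0,20,0],[0,0,25,0],[0,0,20,0],[0,0,5,0],[0,0,0,0]])

```text
clock: 20.65
tool_pos: [0.3853, -0.2743, 0.0283]
tool_rot: [[0.993, -0.116, -0.003], [-0.116, -0.993, 0.002], [-0.003, -0.002, -1.0]]
ft_force: [-0.2, 0.7, 0.8]
grip_width: 0.0512
finger_force: 0.0
```

```bash
python3 -c "
from h import *
go(.3855,-.277,.0076,-6.8)"
```

```text
turn 0.002 then shift 0.5 2.7 20.7 now [ 0.3853 -0.2743  0.0283] -6.68 w 0.0512 F [-0.2  0.7  0.8] t 20.65 j6 59.8
```

Call:
move_arm(rows=[[0.5,2.7,0,0],[0,0,6,0],[0,0,6,0],[0,0,5,0],[0,0,3.5,0],[0,0,0,0],[0,0,0,0],[0,0,0,0]])

```text
clock: 21.32
tool_pos: [0.386, -0.279, 0.0089]
tool_rot: [[0.993, -0.119, 0.0], [-0.119, -0.993, -0.0], [0.0, 0.0, -1.0]]
ft_force: [1.2, -1.0, 0.3]
grip_width: 0.051
finger_force: 0.0
```

Call:
move_arm(rows=[[0,0,0,0],[0,0,0,0],[0,0,0,0],[0,0,0,0],[0,0,0,0],[0,0,0,0],[0,0,0,0],[0,0,0,0]], grip=1.0)

```text
clock: 21.98
tool_pos: [0.3862, -0.2791, 0.0093]
tool_rot: [[0.993, -0.119, 0.001], [-0.119, -0.993, -0.001], [0.001, 0.001, -1.0]]
ft_force: [-1.5, 0.4, 4.5]
grip_width: 0.0344
finger_force: 40.2
```

Call:
move_arm(rows=[[0,0,-2,0],[0,0,-5,0],[0,0,-10,0],[0,0,-15,0],[0,0,-20,0],[0,0,-20,0],[0,0,0,0.021],[0,0,0,0]])

```text
clock: 22.65
tool_pos: [0.3865, -0.2792, 0.0816]
tool_rot: [[0.99, -0.141, 0.002], [-0.141, -0.99, -0.002], [0.002, 0.001, -1.0]]
ft_force: [-0.2, 0.0, -0.8]
grip_width: 0.0342
finger_force: 39.9
```

Call:
move_arm(rows=[[1,-18,0,0],[2.1,-37,0,0],[2.2,-38,0,0],[2.2,-38,0,0],[2.2,-38,0,0],[2.2,-38,0,0],[2.2,-38,0,0],[2.2,-38,0,0]])

```text
clock: 23.32
tool_pos: [0.4407, 0.0009, 0.0797]
tool_rot: [[0.99, -0.14, -0.002], [-0.14, -0.99, -0.0], [-0.002, 0.0, -1.0]]
ft_force: [0.2, 0.6, -1.1]
grip_width: 0.0342
finger_force: 39.9
```

```bash
python3 -c "
from h import *
go(.441,.001,.050,-8)"
```

```text
turn -0.001 then shift 0.3 -0.2 29.7 now [0.4407 0.0009 0.0797] -8.03 w 0.0342 F [ 0.2  0.6 -1.1] t 23.32 j6 96.7
```

Call:
move_arm(rows=[[0.3,-0.2,9,0],[0,0,9,0],[0,0,8,0],[0,0,5,0],[0,0,3,0],[0,0,1,0],[0,0,0,0],[0,0,0,0]])

```text
clock: 23.98
tool_pos: [0.4421, -0.0015, 0.0459]
tool_rot: [[0.99, -0.141, 0.0], [-0.141, -0.99, -0.0], [0.0, 0.0, -1.0]]
ft_force: [0.2, -0.6, 0.0]
grip_width: 0.0347
finger_force: 40.0
```

Call:
move_arm(rows=[[0,0,0.5,0],[0,0,0.5,0],[0,0,0,0],[0,0,0,0],[0,0,0,0],[0,0,0,0],[0,0,0,0],[0,0,0,0]])

```text
clock: 24.65
tool_pos: [0.442, -0.0008, 0.0448]
tool_rot: [[0.99, -0.14, 0.0], [-0.14, -0.99, -0.0], [0.0, 0.0, -1.0]]
ft_force: [-0.1, 0.8, -0.1]
grip_width: 0.0347
finger_force: 40.0
```

Call:
move_arm(rows=[[-1.3,-1.8,0,0],[0,0,0.5,0],[0,0,0.5,0],[0,0,0,0],[0,0,0,0],[0,0,0,0],[0,0,0,0],[0,0,0,0]])

```text
clock: 25.32
tool_pos: [0.441, 0.0011, 0.0438]
tool_rot: [[0.99, -0.14, 0.0], [-0.14, -0.99, -0.0], [0.0, 0.0, -1.0]]
ft_force: [-0.1, -0.1, -0.6]
grip_width: 0.0343
finger_force: 40.0
```

Call:
move_arm(rows=[[0,0,0,0],[0,0,0,0],[0,0,0,0],[0,0,-4,0],[0,0,-8,0],[0,0,-15,0],[0,0,-20,0],[0,0,-20,0]], grip=0.4)

```text
clock: 25.98
tool_pos: [0.4407, 0.0011, 0.112]
tool_rot: [[0.99, -0.14, -0.0], [-0.14, -0.99, -0.0], [-0.0, 0.0, -1.0]]
ft_force: [0.4, 0.3, 0.0]
grip_width: 0.051
finger_force: 0.0
```

```bash
python3 - <<'E'
from h import *
D=look(8)
M={n:orange(D[n][0]) for n in D};M["top"][250:]=0
tiles(M,ns=("top",));sidecomp("pics/side8.png")
go(.462,-.2769,.10,-.0+1.8)
E
```

```text
[358.5 175.9] 150 (array([ 469.1, -353.5,  172.6]), np.float64(26.33))
[336.1 180. ] 156 (array([ 460.7, -276.7, -178.6]), np.float64(21.89))
[361.1 200.4] 162 (array([ 384.6, -352.2,  177.3]), np.float64(21.75))
pics/side8.png [([310.1, 253.9], 157), ([328.1, 268.9], 195), ([293.7, 274.6], 212)]
turn -0.172 then shift 9.9 278.4 14.1 now [0.4434 0.0011 0.1141] -8.03 w 0.0515 F [ 0.7  0.  -0.2] t 26.08 j6 96.7
```

Call:
move_arm(rows=[[0,0,0,-0.086],[0,0,0,-0.086],[1.4,34.8,0,0],[1.4,34.8,0,0],[1.4,34.8,0,0],[1.4,34.8,0,0],[1.4,34.8,0,0],[1.4,34.8,0,0]])

```text
clock: 26.75
tool_pos: [0.4554, -0.2088, 0.1105]
tool_rot: [[0.999, 0.032, -0.001], [0.032, -0.999, 0.0], [-0.001, -0.0, -1.0]]
ft_force: [-0.3, 0.8, 0.6]
grip_width: 0.0511
finger_force: 0.0
```

Call:
move_arm(rows=[[1.4,34.8,0,0],[1.4,34.8,0,0],[0,0,20,0],[0,0,25,0],[0,0,25,0],[0,0,10,0],[0,0,0,0],[0,0,0,0]])

```text
clock: 27.42
tool_pos: [0.461, -0.2766, 0.0307]
tool_rot: [[0.999, 0.032, -0.001], [0.032, -0.999, 0.0], [-0.001, -0.0, -1.0]]
ft_force: [-0.1, -1.1, 0.3]
grip_width: 0.0513
finger_force: 0.0
```

```bash
python3 -c "
from h import *
go(.461,-.2769,.0076,1.8)"
```

```text
turn 0.001 then shift 0.0 0.3 23.1 now [ 0.461  -0.2766  0.0307] 1.83 w 0.0513 F [-0.1 -1.1  0.3] t 27.42 j6 56.0
```

Call:
move_arm(rows=[[0,0.3,6,0],[0,0,6,0],[0,0,6,0],[0,0,4,0],[0,0,1,0],[0,0,0,0],[0,0,0,0],[0,0,0,0]])

```text
clock: 28.08
tool_pos: [0.4612, -0.2772, 0.008]
tool_rot: [[0.999, 0.032, 0.0], [0.032, -0.999, -0.0], [0.0, 0.0, -1.0]]
ft_force: [0.8, 0.4, -0.2]
grip_width: 0.0515
finger_force: 0.0
```

Call:
move_arm(rows=[[0,0,0,0],[0,0,0,0],[0,0,0,0],[0,0,0,0],[0,0,0,0],[0,0,0,0],[0,0,0,0],[0,0,0,0]], grip=1.0)

```text
clock: 28.75
tool_pos: [0.4613, -0.2772, 0.0083]
tool_rot: [[0.999, 0.032, 0.001], [0.032, -0.999, -0.001], [0.001, 0.001, -1.0]]
ft_force: [-0.4, 0.5, 6.3]
grip_width: 0.0346
finger_force: 40.3
```

Call:
move_arm(rows=[[0,0,-2,0],[0,0,-5,0],[0,0,-10,0],[0,0,-20,0],[0,0,-25,0],[0,0,-20,0],[0,0,0,0.086],[0,0,0,0.086]])

```text
clock: 29.42
tool_pos: [0.462, -0.2776, 0.0922]
tool_rot: [[0.99, -0.144, 0.004], [-0.144, -0.99, -0.002], [0.004, 0.002, -1.0]]
ft_force: [-0.7, -0.5, -0.7]
grip_width: 0.0346
finger_force: 39.9
```

Call:
move_arm(rows=[[-4,-18.7,0,0],[-7.7,-36,0,0],[-7.8,-36.3,0,0],[-7.8,-36.3,0,0],[-7.8,-36.3,0,0],[-7.8,-36.3,0,0],[-7.8,-36.3,0,0],[-7.8,-36.3,0,0]])

```text
clock: 30.08
tool_pos: [0.4408, 0.0026, 0.0905]
tool_rot: [[0.99, -0.14, 0.001], [-0.14, -0.99, -0.0], [0.001, -0.0, -1.0]]
ft_force: [0.3, 0.3, -0.9]
grip_width: 0.0346
finger_force: 39.9
```

Call:
move_arm(rows=[[0,0,0,0],[0,0,5,0],[0,0,5,0],[0,0,5,0],[0,0,0,0],[0,0,0,0],[0,0,0,0],[0,0,0,0]])

```text
clock: 30.75
tool_pos: [0.4413, 0.0003, 0.0748]
tool_rot: [[0.99, -0.141, 0.0], [-0.141, -0.99, -0.0], [0.0, 0.0, -1.0]]
ft_force: [-0.5, -0.3, -0.7]
grip_width: 0.0348
finger_force: 40.0
```

```bash
python3 -c "
from h import *
go(.441,.0012,.055,-8)"
```

```text
turn -0.002 then shift -0.4 -0.8 19.8 now [4.413e-01 3.000e-04 7.480e-02] -8.11 w 0.0348 F [-0.5 -0.3 -0.7] t 30.75 j6 96.7
```

Call:
move_arm(rows=[[-0.4,-0.8,6,0],[0,0,6,0],[0,0,5,0],[0,0,3,0],[0,0,2,0],[0,0,0.8,0],[0,0,0,0],[0,0,0,0]])

```text
clock: 31.42
tool_pos: [0.441, 0.0018, 0.052]
tool_rot: [[0.99, -0.14, 0.0], [-0.14, -0.99, -0.0], [0.0, 0.0, -1.0]]
ft_force: [0.7, 0.1, 0.1]
grip_width: 0.0343
finger_force: 40.0
```

Call:
move_arm(rows=[[0,0,0,0],[0,0,0,0],[0,0,0,0],[0,0,-4,0],[0,0,-8,0],[0,0,-15,0],[0,0,-15,0],[0,0,-20,0]], grip=0.4)

```text
clock: 32.08
tool_pos: [0.4403, 0.0018, 0.1147]
tool_rot: [[0.99, -0.14, -0.001], [-0.14, -0.99, -0.0], [-0.001, 0.0, -1.0]]
ft_force: [0.8, -0.4, -0.3]
grip_width: 0.051
finger_force: 0.0
```

```bash
python3 - <<'E'
from h import *
D=look(9)
M={n:orange(D[n][0]) for n in D};M["top"][250:]=0
tiles(M,ns=("top",));sidecomp("pics/side9.png")
go(.386,-.3522,.10,-2.8)
E
```

```text
[365.4 180.9] 155 (array([ 450.8, -373.2,  172.3]), np.float64(42.74))
[361.1 200.4] 161 (array([ 384.7, -351.8,  175.7]), np.float64(42.31))
pics/side9.png [([293.8, 274.6], 209), ([324.6, 274.8], 210)]
turn -0.091 then shift -39.8 356.3 17.2 now [0.4432 0.0017 0.1172] -8.03 w 0.0514 F [ 0.2  0.  -0.2] t 32.18 j6 96.8
```

Call:
move_arm(rows=[[0,0,0,-0.087],[-4.1,39.5,0,0],[-4.1,39.5,0,0],[-4.1,39.5,0,0],[-4.1,39.5,0,0],[-4.1,39.5,0,0],[-4.1,39.5,0,0],[-4.1,39.5,0,0]])

```text
clock: 32.85
tool_pos: [0.3965, -0.2745, 0.1139]
tool_rot: [[0.999, -0.053, -0.0], [-0.053, -0.999, 0.0], [-0.0, -0.0, -1.0]]
ft_force: [1.1, 0.1, -0.4]
grip_width: 0.0512
finger_force: 0.0
```

Call:
move_arm(rows=[[-4.1,39.5,0,0],[-4.1,39.5,0,0],[0,0,20,0],[0,0,25,0],[0,0,25,0],[0,0,12,0],[0,0,0,0],[0,0,0,0]])

```text
clock: 33.52
tool_pos: [0.3848, -0.351, 0.0315]
tool_rot: [[0.999, -0.053, -0.001], [-0.053, -0.999, 0.001], [-0.001, -0.001, -1.0]]
ft_force: [0.3, -0.0, -0.2]
grip_width: 0.0514
finger_force: 0.0
```

```bash
python3 -c "
from h import *
go(.386,-.3520,.0076,-3)"
```

```text
turn -0.001 then shift 1.3 1.0 23.9 now [ 0.3848 -0.351   0.0315] -3.05 w 0.0514 F [ 0.3 -0.  -0.2] t 33.52 j6 49.4
```

Call:
move_arm(rows=[[1.3,1,6,0],[0,0,6,0],[0,0,6,0],[0,0,4,0],[0,0,1.7,0],[0,0,0,0],[0,0,0,0],[0,0,0,0]])

```text
clock: 34.18
tool_pos: [0.3865, -0.3524, 0.0085]
tool_rot: [[0.999, -0.053, 0.0], [-0.053, -0.999, -0.0], [0.0, 0.0, -1.0]]
ft_force: [-0.2, 0.3, 0.2]
grip_width: 0.0511
finger_force: 0.0
```

Call:
move_arm(rows=[[0,0,0,0],[0,0,0,0],[0,0,0,0],[0,0,0,0],[0,0,0,0],[0,0,0,0],[0,0,0,0],[0,0,0,0]], grip=1.0)

```text
clock: 34.85
tool_pos: [0.3866, -0.3525, 0.0088]
tool_rot: [[0.999, -0.053, 0.001], [-0.053, -0.999, -0.001], [0.001, 0.001, -1.0]]
ft_force: [-0.9, -0.0, 6.0]
grip_width: 0.0343
finger_force: 40.3
```

Call:
move_arm(rows=[[0,0,-2,0],[0,0,-5,0],[0,0,-13,0],[0,0,-20,0],[0,0,-25,0],[0,0,-25,0],[0,0,0,0.087],[0.3,-20,0,0]])

```text
clock: 35.52
tool_pos: [0.3908, -0.3357, 0.1004]
tool_rot: [[0.989, -0.144, 0.005], [-0.144, -0.989, -0.005], [0.005, 0.005, -1.0]]
ft_force: [0.1, -0.6, -0.7]
grip_width: 0.0343
finger_force: 40.0
```

Call:
move_arm(rows=[[0.6,-39,0,0],[0.6,-39,0,0],[0.6,-39,0,0],[0.6,-39,0,0],[0.6,-39,0,0],[0.6,-39,0,0],[0.6,-39,0,0],[0.6,-39,0,0]])

```text
clock: 36.18
tool_pos: [0.4375, -0.0225, 0.0985]
tool_rot: [[0.99, -0.14, 0.0], [-0.14, -0.99, -0.0], [0.0, 0.0, -1.0]]
ft_force: [0.4, -0.8, -1.4]
grip_width: 0.0343
finger_force: 40.0
```

```bash
python3 -c "
from h import *
go(.441,.0014,.070,-8)"
```

```text
turn -0.001 then shift 0.1 -24.1 28.5 now [ 0.4375 -0.0225  0.0985] -8.05 w 0.0343 F [ 0.4 -0.8 -1.4] t 36.18 j6 93.6
```

Call:
move_arm(rows=[[0,-15,0,0],[0,-9.6,0,0],[0,0,8,0],[0,0,8,0],[0,0,4,0],[0,0,0,0],[0,0,0,0],[0,0,0,0]])

```text
clock: 36.85
tool_pos: [0.4413, -0.0008, 0.0782]
tool_rot: [[0.99, -0.141, -0.0], [-0.141, -0.99, -0.0], [-0.0, 0.0, -1.0]]
ft_force: [0.0, -0.7, -0.4]
grip_width: 0.0345
finger_force: 40.1
```

```bash
python3 -c "
from h import *
go(.441,.0014,.0613,-8)"
```

```text
turn -0.002 then shift -0.6 -2.1 16.9 now [ 0.4413 -0.0008  0.0782] -8.12 w 0.0345 F [ 0.  -0.7 -0.4] t 36.85 j6 96.5
```

Call:
move_arm(rows=[[-0.6,-2.1,5,0],[0,0,5,0],[0,0,4,0],[0,0,2,0],[0,0,0.8,0],[0,0,0,0],[0,0,0,0],[0,0,0,0]])

```text
clock: 37.52
tool_pos: [0.4412, 0.0023, 0.0616]
tool_rot: [[0.99, -0.14, 0.0], [-0.14, -0.99, -0.0], [0.0, 0.0, -1.0]]
ft_force: [0.0, 0.4, -0.7]
grip_width: 0.0345
finger_force: 40.1
```

Call:
move_arm(rows=[[0,0,0,0],[0,0,0,0],[0,0,0,0],[0,0,-4,0],[0,0,-8,0],[0,0,-15,0],[0,0,-15,0],[0,0,-10,0]], grip=0.4)

```text
clock: 38.18
tool_pos: [0.4417, 0.0022, 0.1154]
tool_rot: [[0.99, -0.14, 0.002], [-0.14, -0.99, -0.0], [0.002, -0.0, -1.0]]
ft_force: [-0.1, -0.1, 0.1]
grip_width: 0.0514
finger_force: 0.0
```

```bash
python3 - <<'E'
from h import *
D=look(10)
M={n:orange(D[n][0]) for n in D};M["top"][250:]=0
r=tiles(M,ns=("top",));sidecomp("pics/side10.png")
x,y,a=r[0][0][0];a=(a+90)%180-90
go(x/1e3,y/1e3,.10,a)
cv2.imwrite("pics/c10.png",np.hstack([cv2.resize(D["top"][0][155:215,335:395],(400,400),interpolation=2),cv2.resize(D["side"][0][165:225,235:295],(400,400),interpolation=2)]))
E
```

```text
[365.4 180.9] 154 (array([ 450.4, -373.1,  172.3]), np.float64(24.3))
pics/side10.png [([324.5, 274.8], 208)]
turn -0.006 then shift 58.2 370.8 15.6 now [0.4424 0.0022 0.1156] -8.04 w 0.0514 F [0.  0.7 0.5] t 38.28 j6 96.8
```

View pics/c10.png

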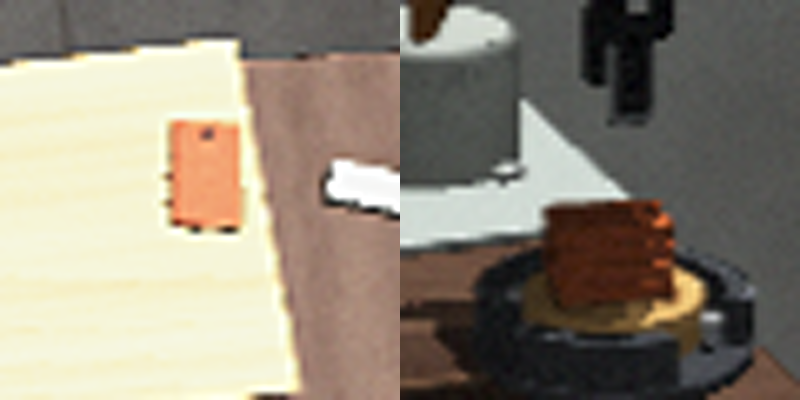

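Call:
move_arm(rows=[[5.9,37.1,0,0],[5.9,37.1,0,0],[5.9,37.1,0,0],[5.9,37.1,0,0],[5.9,37.1,0,0],[5.9,37.1,0,0],[5.9,37.1,0,0],[5.9,37.1,0,0]])

```text
clock: 38.95
tool_pos: [0.4455, -0.3, 0.1131]
tool_rot: [[0.99, -0.14, -0.001], [-0.14, -0.99, 0.001], [-0.001, -0.0, -1.0]]
ft_force: [0.6, 0.1, 0.7]
grip_width: 0.0511
finger_force: 0.0
```

Call:
move_arm(rows=[[5.9,37.1,0,0],[5.9,37.1,0,0],[0,0,20,0],[0,0,25,0],[0,0,25,0],[0,0,12,0],[0,0,0,0],[0,0,0,0]])

```text
clock: 39.62
tool_pos: [0.4471, -0.3731, 0.0307]
tool_rot: [[0.99, -0.14, -0.002], [-0.14, -0.99, 0.001], [-0.002, -0.001, -1.0]]
ft_force: [-0.4, 0.6, 0.3]
grip_width: 0.051
finger_force: 0.0
```

```bash
python3 -c "
from h import *
go(.4505,-.3731,.0076,-7.7)"
```

```text
turn -0.006 then shift 3.4 -0.4 23.1 now [ 0.4471 -0.3731  0.0307] -8.04 w 0.051 F [-0.4  0.6  0.3] t 39.62 j6 57.1
```

Call:
move_arm(rows=[[3.4,-0.4,6,0],[0,0,6,0],[0,0,6,0],[0,0,4,0],[0,0,0.8,0],[0,0,0,0],[0,0,0,0],[0,0,0,0]])

```text
clock: 40.28
tool_pos: [0.4511, -0.3736, 0.009]
tool_rot: [[0.99, -0.14, 0.0], [-0.14, -0.99, -0.0], [0.001, 0.0, -1.0]]
ft_force: [-0.0, 0.3, 0.0]
grip_width: 0.0515
finger_force: 0.0
```

Call:
move_arm(rows=[[0,0,0,0],[0,0,0,0],[0,0,0,0],[0,0,0,0],[0,0,0,0],[0,0,0,0],[0,0,0,0],[0,0,0,0]], grip=1.0)

```text
clock: 40.95
tool_pos: [0.4513, -0.3737, 0.0093]
tool_rot: [[0.99, -0.14, 0.001], [-0.14, -0.99, -0.001], [0.001, 0.001, -1.0]]
ft_force: [0.1, 0.1, 5.9]
grip_width: 0.0344
finger_force: 40.4
```

Call:
move_arm(rows=[[0,0,-2,0],[0,0,-5,0],[0,0,-13,0],[0,0,-25,0],[0,0,-30,0],[0,0,-25,0],[0,0,0,0],[-3.1,-18.5,0,0]])

```text
clock: 41.62
tool_pos: [0.4518, -0.3577, 0.1105]
tool_rot: [[0.99, -0.142, 0.004], [-0.142, -0.99, -0.005], [0.005, 0.004, -1.0]]
ft_force: [0.0, 0.8, -2.1]
grip_width: 0.0345
finger_force: 40.0
```

Call:
move_arm(rows=[[-6.2,-36.9,0,0],[-6.2,-36.9,0,0],[-6.2,-36.9,0,0],[-6.2,-36.9,0,0],[-6.2,-36.9,0,0],[-6.2,-36.9,0,0],[-6.2,-36.9,0,0],[-6.2,-36.9,0,0]])

```text
clock: 42.28
tool_pos: [0.4416, -0.0537, 0.1081]
tool_rot: [[0.99, -0.14, -0.001], [-0.14, -0.99, 0.0], [-0.001, 0.0, -1.0]]
ft_force: [0.9, 0.7, 0.6]
grip_width: 0.0345
finger_force: 40.0
```

Call:
move_arm(rows=[[-6.2,-36.9,0,0],[-3.1,-18.4,0,0],[0,0,0,0],[0,0,8,0],[0,0,5,0],[0,0,0,0],[0,0,0,0],[0,0,0,0]])

```text
clock: 42.95
tool_pos: [0.4411, -0.0003, 0.0954]
tool_rot: [[0.99, -0.141, -0.0], [-0.141, -0.99, -0.0], [-0.0, 0.0, -1.0]]
ft_force: [-0.2, -0.1, -0.8]
grip_width: 0.0343
finger_force: 40.1
```

```bash
python3 -c "
from h import *
go(.441,.0014,.0705,-8)"
```

```text
turn -0.002 then shift -0.4 -1.7 24.9 now [ 4.411e-01 -3.000e-04  9.540e-02] -8.13 w 0.0343 F [-0.2 -0.1 -0.8] t 42.95 j6 96.6
```

Call:
move_arm(rows=[[-0.4,-1.2,7,0],[0,0,7,0],[0,0,5,0],[0,0,3,0],[0,0,1.6,0],[0,0,0.8,0],[0,0,0,0],[0,0,0,0]])

```text
clock: 43.62
tool_pos: [0.441, 0.0019, 0.0714]
tool_rot: [[0.99, -0.14, 0.0], [-0.14, -0.99, -0.0], [0.0, 0.0, -1.0]]
ft_force: [-0.4, 0.4, -0.5]
grip_width: 0.034
finger_force: 40.1
```

Call:
move_arm(rows=[[0,0,0,0],[0,0,0,0],[0,0,0,0],[0,0,-4,0],[0,0,-8,0],[0,0,-15,0],[0,0,-20,0],[0,0,-20,0]], grip=0.4)

```text
clock: 44.28
tool_pos: [0.4407, 0.0019, 0.1395]
tool_rot: [[0.99, -0.14, -0.0], [-0.14, -0.99, -0.0], [-0.0, 0.0, -1.0]]
ft_force: [0.5, 0.3, 0.1]
grip_width: 0.0513
finger_force: 0.0
```

Call:
move_arm(rows=[[0,35,0,0],[0,35,0,0],[0,35,0,0],[0,35,0,0],[0,35,0,0],[0,35,0,0],[0,35,0,0],[0,0,0,0]])

```text
clock: 44.95
tool_pos: [0.4068, -0.2462, 0.1394]
tool_rot: [[0.989, -0.145, 0.002], [-0.145, -0.989, -0.004], [0.003, 0.004, -1.0]]
ft_force: [0.6, 0.4, -0.7]
grip_width: 0.0513
finger_force: 0.0
```

```bash
python3 - <<'E'
from h import *
D=look(11);pile(D,.076);deckc(D["top"][0])
P=D["top"][1];q=P[(P[...,2]>.105)&(P[...,2]<.135)&(abs(P[...,1]-.27)<.06)&(abs(P[...,0]-.427)<.06)];print("bar",len(q),q.mean(0))
cv2.imwrite("pics/c11.png",np.hstack([cv2.resize(D["top"][0][160:220,225:285],(400,400),interpolation=2),cv2.resize(D["side"][0][155:225,225:295],(400,400),interpolation=2)]))
E
```

```text
pile 151 mean [0.4391 0.003  0.0765] ((439.3246154785156, 2.9319095611572266), (32.529808044433594, 54.0840950012207), 81.38641357421875)
 fit (array([440.3,   1.8,  -7.8]), np.float64(48.11))
deck [247 180  15  20 216] ((445.03228759765625, 4.371410369873047), 37.582923889160156) [414.61227  -23.500587] [478.22354   26.441536]
bar 91 [0.42818151 0.26939735 0.1122576 ]
```

View pics/c11.png

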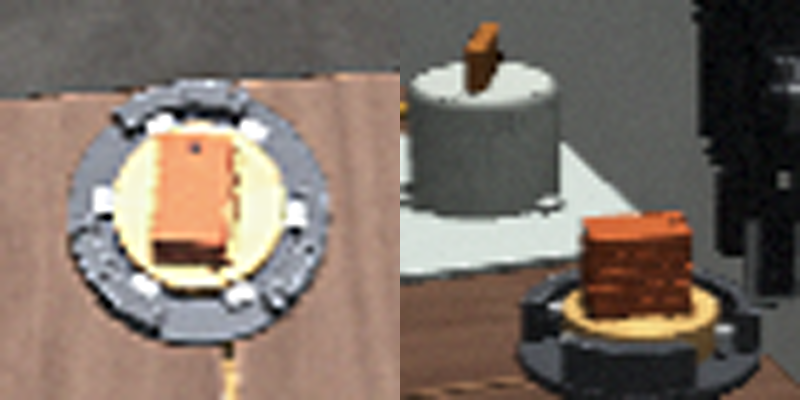

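```bash
python3 -c "
from station import *
print(finish_job())"
```

```text
the job is handed in; nothing more can be done
None
```

The job is handed in (no verdict came back): the cover was pressed, turned free and now stands upright on the grey board, and all five tiles present are in one square pile on the deck, about 2 mm off centre by the camera; I kept the arm clear of the eraser and brush.

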